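# Open the quick-action ratchet vice and free the iron head

### The arm

A 6-joint arm with a two-finger parallel gripper is mounted at the origin on a cart in front of the work surface, level with it; the furniture and walls round the work are solid. World frame = base frame: x ahead of the robot, y to its left, z up, the work surface at z = 0. Lengths are in m, angles in rad, forces in N, time in s.
With the tool pointing down it reaches from about 0.325 to 0.9 m from the base axis. Payload 6.1 kg.
Tool frame: the origin (TCP) lies at the very end of the fingers, on their centre line; the grasp point (between the pads) lies 19 mm behind it; y points along the fingers, x is the direction in which the jaws open and shut, and the axes are right-handed (so a half turn about y gives the same grasp; the last joint's range is limited). The gripper opens to 87 mm and grips with 3 to 60 N. Pads are 19 mm wide; open, the fingers measure 117 mm over their backs; the gripper's body (75 mm by 190 mm) begins 51 mm behind the grasp point.
Start: joints at [-1.269, 0.22, 1.526, -0, 1.395, -0.126], TCP at [0.259, -0.569, 0.187] pointing down, gripper open.
Joint ranges: [-2.98, 2.98], [-0.91, 2.08], [0.09, 2.57], [-1.24, 4.39], [0.2, 2.65], [-2.68, 2.68]. Speed limits (rad/s): [2.57, 2.57, 3.01, 3.14, 3.14, 3.14].

### API

Orientations are given as a 3x3 rotation matrix whose columns are the frame's x, y, z axes.
In Python, from workcell import bot, get_image, calibration gives the robot as it stands.
- The arm moves only by the tool apply_moves, never from a script. Its arguments are lists of equal length, an entry for each row: "dp": the shift along the tool's x, y, z in m, a list of three; "dr": the turn, a rotation vector about the tool's x, y, z in rad, a list of three; "grip": the closure, from -1 (fully open) to 1 (shut), so that 0 is half open. A call has 1 to 8 rows; each row shifts and turns the pose as measured when the row begins, along the tool's axes as they then stand; what a row does not reach is not made up. A row lasts 1/10 s, in which the tool goes at most 50 mm and 8.59 degrees, less where a joint would pass 70% of its speed; a pose out of reach is approached as far as the arm can. A call with a gripper value outside its range is refused whole. The fingers move at their own pace and stop on an object; "grip_force" is the grip in N (left out, the last holds). Time passes only in rows, so rows that do not move let the fingers close. It gives the time, the measured TCP pose, the force and the opening at its end, in the units of the state.
- bot.observe(): the state, without advancing time (a new reading comes with each control period).
- get_image(name): name is "side" or "top" or "wrist"; returns (picture, depth): 400x640x3 uint8, blue, green, red; 400x640 float32, m along the optical axis (not along the pixel's ray), 0 where there is no reading.
- calibration(name): a dict with "fx", "fy", "cx", "cy" (pixels), "world_from_camera" (4x4, takes a point from camera to world coordinates). Camera axes: x right, y down, z forward; pixel columns grow to the right and rows downward; lengths in m; the calibration is good to about 2 mm. A picture is of the moment at which its call begins: read the wrist's pose just before it. calibration takes no time and is no camera call; for the wrist camera it gives the pose at the moment of the call.
- bot.job_done(): hands the job in, once; it reports no verdict.
The state is a dict: "time": time; "qpos": joint angles; "qd": joint speeds; "effort": joint torques, N m; "tcp_pos": TCP position; "tool_rot": TCP orientation; "wrist_force": force on the tool from outside, world axes, zero at the start; "wrist_torque": the same for the moment, N m; "gripper_width": finger opening in m.
Only numpy, scipy, OpenCV 4.12 (cv2) and the standard library are available. Lean on these libraries where they do the work, as an engineer would, in place of code of your own. Each camera call takes 0.05 s, during which the arm holds its last target.

### The job

The filing on the black iron head in the quick-action vice is finished. Open the vice: press the red thumb lever on the sliding jaw down to release its ratchet and, keeping it pressed, push the jaw back along the bed until it is fully home against the back stop, then let go so that the lever springs up. Grasp and lift nothing: leave the head lying where it is on the bed and do not disturb the mandrel, the ferrule and the file beside the vice.

Things in the scene. Friction and masses are not known exactly. Their poses are not given: they have to be found in the camera images.
- quick_vice: Low quick-action vice bolted to the bench: blue-grey casting, two bright steel ways with a toothed rack between them; 315 mm long, 84 wide (lugs 128), ways 28 above the bench. Origin on the bench under the bed; x runs along the bed from the fixed jaw (x -165 to -122, 77 mm high) to the back stop (low bar, x +121 to +135, 39 mm high); z up. The sliding jaw opens towards +x.
- sliding_jaw (a joint): Position of the sliding jaw along the bed's +x, m: 0 closed, 0.090 fully back against its stop. Starts at about 0.002 to 0.014, its sprung pad clamping the head (4 to 9 N, pad stroke 14 mm). With the lever up the rack (6 mm pitch) lets it move only towards the fixed jaw; with the lever down it slides with about 3 N of friction and some drag, and stays where it is left.
- thumb_lever (a joint): Angle of the red thumb lever, rad: 0 up (pawl in the rack), 0.20 fully down; the pawl is clear of the rack from about 0.13. At the plate it takes about 3 N to start and 6 to 12 N to press fully down: its middle then goes down 8 mm and swings 5 mm towards the lip. Springs up when let go; it may rest at up to 0.13 where the pawl lands on a tooth.
- thumb_plate (a point): Middle of the top face of the red thumb plate at the back of the sliding jaw, moving with jaw and lever; 62 mm above the bench when up. Plate 40 mm across the bed, 42 along it. Its +x end turns up into a lip 17 mm high, 6 thick, near side 16.5 mm beyond this point, for a fingertip to push against. Open above and to the sides.
- head_blade (a point): Middle of the blade of the black iron head (blade 52 x 78 mm, 17 mm thick), lying face down on the ways between the jaws; its hosel (13 mm rod) sticks out past the side of the bed on the bed's +y side. Loose once the jaw is open; must stay where it lies.
- mandrel_mid (a point): Steel mandrel, 75 mm tall, 12 mm thick on a 23 mm flange, standing loose on the bench beside the vice (point half-way up). Leave alone.
- ferrule_mid (a point): Black hosel ferrule, 14 mm diameter, 26 mm tall, standing loose on the bench beside the vice (point half-way up). Leave alone.
- file_mid (a point): Flat file with wooden handle, 267 mm long, lying loose on the bench along the other side of the vice (point in the middle of its length). Leave alone.
- jaw_plate (a point): Middle of the top ridge of the sliding jaw's upright plate, 76 mm above the bench, moving with the jaw; 91 mm from the thumb plate's middle, on the side of the fixed jaw (-x of the bed). The plate is 84 mm wide and 22 thick; between it and the thumb plate are two low cheeks, 57 mm high.

How it is judged:
By the outcome, as a careful person would: the job done as asked, in the order asked, and still so for the second after the job is handed in, with the robot touching nothing.
It also fails if it takes over 38 s, if anything falls off the work surface, if the arm or the gripper's body presses on something with over 40 N, if the wrist force passes 120 N, or if a joint passes its speed limit or range.

## Working session

There is one attempt and no reset: what is moved stays moved. The work goes in short steps, Python scripts to look and compute and a tool call to move; the robot and the scene stay as the last step left them, time stands still between calls to the robot, and variables do not carry over. Pictures are saved under pics/ and viewed, and the job is handed in when it is done.

Besides the shell and the picture viewer there is one more tool, called after "Emit:" by a JSON object that holds its "method" and its "body", one argument or row to a line. apply_moves: Moves the arm, as the interface text tells. Its arguments: {"type":"object","properties":{"dp":{"type":"array"},"dr":{"type":"array"},"grip":{"type":"array"},"grip_force":{"type":"number"}},"required":["dp","dr","grip"]}

```bash
mkdir -p pics; python3 - <<'E'
from workcell import bot,get_image,calibration
import cv2,numpy as np
s=bot.observe();print(s)
for n in("side","top"):
    p,d=get_image(n);cv2.imwrite(f"pics/{n}0.png",p);np.save(f"pics/{n}0d.npy",d);c=calibration(n);print(n,c)
E
```

```text
{'time': 0.0, 'qpos': array([-1.26907966e+00,  2.21215190e-01,  1.52764086e+00,  4.03113788e-06,
        1.39466022e+00, -1.26141708e-01]), 'qd': array([ 0.00104839, -0.00050185, -0.00051411,  0.00067349,  0.00136538,
        0.0010602 ]), 'effort': array([-2.03787007e-03, -4.94612432e+01, -3.87383509e+01,  6.98168739e-02,
        5.70677756e-02, -1.71887064e-04]), 'tcp_pos': array([ 0.25909457, -0.5680082 ,  0.18552833]), 'tool_rot': array([[ 4.14922000e-01, -5.67830481e-04,  9.09856808e-01],
       [-9.09854985e-01,  1.83789712e-03,  4.14922316e-01],
       [-1.90782874e-03, -9.99998150e-01,  2.45940553e-04]]), 'wrist_force': array([-0.47712505, -0.25339326,  0.46811566]), 'wrist_torque': array([ 0.03488845,  0.00909945, -0.05155282]), 'gripper_width': 0.08702704689660132}
side {'fx': 495.20617774122184, 'fy': 495.20617774122184, 'cx': 316.61569315258083, 'cy': 194.41954262123062, 'world_from_camera': array([[-0.96517291, -0.15972115,  0.20719656,  0.36555324],
       [-0.26030909,  0.50735617, -0.8214797 ,  0.77484426],
       [ 0.02608522, -0.8468051 , -0.53126329,  0.59867186],
       [ 0.        ,  0.        ,  0.        ,  1.        ]])}
top {'fx': 433.82098148316567, 'fy': 433.82098148316567, 'cx': 321.84704229795847, 'cy': 201.25284515595155, 'world_from_camera': array([[-0.0064229 , -0.98209812,  0.18826053,  0.40935666],
       [-0.99996607,  0.00727908,  0.00385683, -0.02864509],
       [-0.00515814, -0.18822937, -0.98211155,  0.9108442 ],
       [ 0.        ,  0.        ,  0.        ,  1.        ]])}
```

View pics/side0.png

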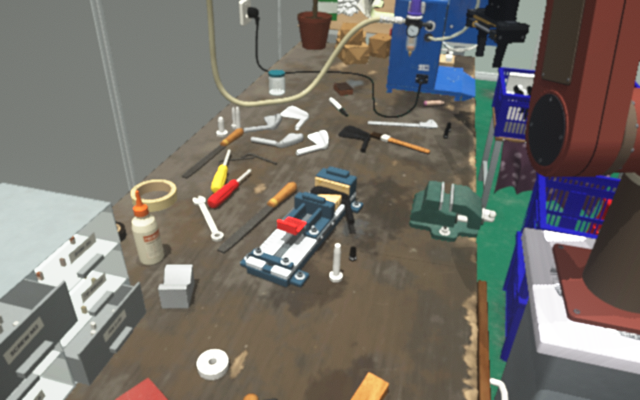

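View pics/top0.png

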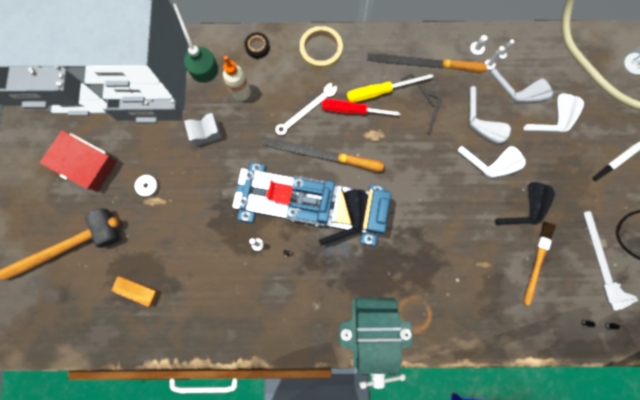

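The top view shows the vice at about (310,200). The fixed jaw is on the right, the red lever at (280,192), the back stop on the left and the hosel pointing down towards the robot. So bed +x is roughly world +y.

```bash
cat > h.py <<'E'
import numpy as np,cv2
from workcell import calibration
def pts(n,d,m):
    c=calibration(n);v,u=np.nonzero(m&(d>0));z=d[v,u]
    P=np.c_[(u-c['cx'])/c['fx']*z,(v-c['cy'])/c['fy']*z,z];T=c['world_from_camera']
    return u,v,P@T[:3,:3].T+T[:3,3]
def red(p):
    b,g,r=[p[...,i].astype(int) for i in range(3)]
    return (r>110)&(g<0.45*r)&(b<0.45*r)
E
python3 - <<'E'
from h import *
for n,box in(("top",(225,150,400,250)),("side",(235,160,365,290))):
    p=cv2.imread(f"pics/{n}0.png");d=np.load(f"pics/{n}0d.npy")
    x0,y0,x1,y1=box
    b=np.zeros(d.shape,bool);b[y0:y1,x0:x1]=1
    u,v,P=pts(n,d,red(p)&b)
    print(n,"red",len(P),u.min(),u.max(),v.min(),v.max(),P.min(0).round(4),P.max(0).round(4),np.median(P,0).round(4))
    k=(P[:,2]>.056)&(P[:,2]<.067);print(" plate",k.sum(),P[k].mean(0).round(4),P[k].min(0).round(4),P[k].max(0).round(4)); k=P[:,2]>.07;print(" lip",k.sum(),P[k].mean(0).round(4) if k.any() else '')
    cr=p[y0:y1,x0:x1];f=600//(y1-y0) if n=="side" else 4
    cv2.imwrite(f"pics/{n}0c.png",cv2.resize(cr,None,fx=4,fy=4,interpolation=cv2.INTER_CUBIC))
    if n=="top":
        u,v,P=pts(n,d,b); 
        hb=(P[:,2]>.012)&(P[:,2]<.09)
        # largest comp of raised stuff
        m=np.zeros(d.shape,np.uint8);m[v[hb],u[hb]]=1
        nl,l,st,_=cv2.connectedComponentsWithStats(m);print(st)
        i=1+np.argmax(st[1:,4]);u,v,P=pts(n,d,l==i);print(cv2.minAreaRect(P[:,:2].astype(np.float32)))
        bl=P[(P[:,2]>.02)&(P[:,2]<.034)]; print('ways',bl.mean(0), cv2.minAreaRect(bl[:,:2].astype(np.float32)))
E
```

```text
top red 403 267 291 182 203 [0.5687 0.0363 0.0204] [0.6102 0.0827 0.0822] [0.5894 0.0587 0.0629]
 plate 347 [0.5895 0.0573 0.0626] [0.5687 0.0363 0.0562] [0.6102 0.0782 0.0668]
 lip 40 [0.5912 0.078  0.078 ]
[[     0      0    640    400 248579]
 [   313    151      1      1      1]
 [   320    150      1      1      1]
 [   324    151      1      1      1]
 [   311    153      1      1      1]
 [   319    152      1      1      1]
 [   332    152      1      1      1]
 [   317    154      1      1      1]
 [   320    155      1      1      1]
 [   324    154      1      1      1]
 [   335    154      1      1      1]
 [   334    154     50     18    444]
 [   316    156      1      1      1]
 [   322    157      1      1      1]
 [   330    156      1      1      1]
 [   328    158      1      1      1]
 [   332    159      1      1      1]
 [   251    165      1      2      2]
 [   233    164    158     82   6846]
 [   262    165      1      1      1]
 [   370    186      1      2      2]
 [   384    188      1      1      1]
 [   250    213      1      1      1]
 [   250    215      1      2      2]
 [   239    216      1      1      1]
 [   237    219      1      1      1]
 [   239    219      2      1      2]
 [   363    234      3      3      4]
 [   365    235      8      8     38]
 [   373    237      1      1      1]
 [   250    239     10      9     57]
 [   374    241      1      1      1]
 [   373    244      2      2      2]]
((0.5667989253997803, 0.0013746321201324463), (0.3143463432788849, 0.14741437137126923), 78.47892761230469)
ways [0.58322664 0.04301515 0.02863373] ((0.5838049054145813, 0.0005500763654708862), (0.3117694854736328, 0.1099444255232811), 81.89105987548828)
side red 367 235 306 180 234 [ 0.5696 -0.1205 -0.0014] [0.784  0.0868 0.0812] [0.592  0.0759 0.0626]
 plate 193 [0.5877 0.0604 0.062 ] [0.5696 0.0358 0.0563] [0.6138 0.0865 0.067 ]
 lip 106 [0.5947 0.0805 0.0753]
```

View pics/top0c.png

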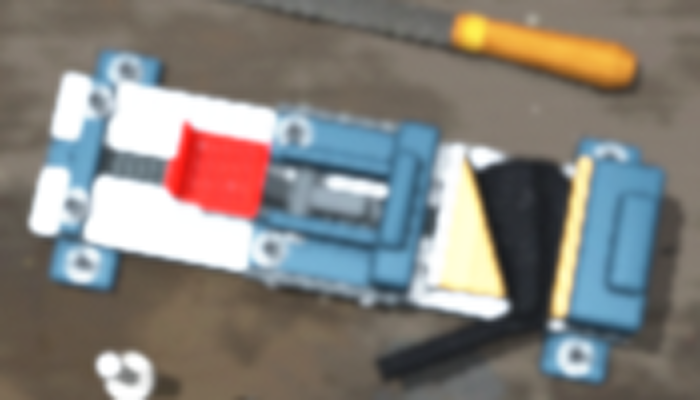

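View pics/side0c.png

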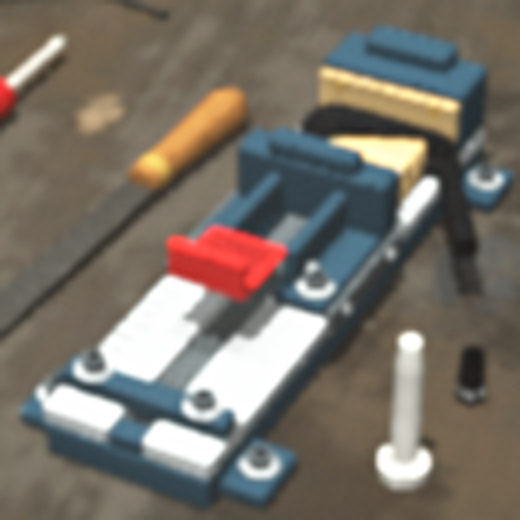

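```bash
python3 - <<'E'
from h import *
p=cv2.imread("pics/top0.png");d=np.load("pics/top0d.npy")
b=np.zeros(d.shape,bool);b[150:250,225:400]=1
B,G,R=[p[...,i].astype(int) for i in range(3)]
blue=(B>R+20)&(B>G)&b
def rect(m,zl,zh,tag):
    u,v,P=pts("top",d,m);k=(P[:,2]>zl)&(P[:,2]<zh)
    mm=np.zeros(d.shape,np.uint8);mm[v[k],u[k]]=1
    nl,l,st,_=cv2.connectedComponentsWithStats(mm)
    for i in range(1,nl):
        if st[i,4]>40:
            q=P[k][l[v[k],u[k]]==i]
            print(tag,st[i],q.mean(0).round(4),np.median(q[:,2]).round(4),[np.round(a,4) for a in cv2.minAreaRect(q[:,:2].astype(np.float32))])
rect(blue,.066,.085,'high blue')
rect(blue,.033,.045,'stop')
rect(blue,.005,.02,'lug')
rect(red(p)&b,.056,.067,'plate')
rect(red(p)&b,.07,.09,'lip')
E
```

```text
high blue [317 181  18  41 333] [ 0.5718 -0.0321  0.0717] 0.0721 [array([ 0.5719, -0.0325]), array([0.0204, 0.0811]), np.float64(78.5938)]
high blue [367 190  24  43 617] [ 0.5503 -0.137   0.0716] 0.0693 [array([ 0.5517, -0.1376]), array([0.0348, 0.0826]), np.float64(78.6832)]
stop [239 169  15  40 215] [0.6046 0.1303 0.0387] 0.0386 [array([0.6046, 0.1318]), array([0.0145, 0.0836]), np.float64(78.3838)]
stop [293 177  31  29 444] [0.5998 0.0048 0.0387] 0.0383 [array([0.5975, 0.0063]), array([0.0617, 0.0564]), np.float64(79.4853)]
stop [286 204  38  21 341] [0.5486 0.0137 0.0373] 0.037 [array([0.5497, 0.0083]), array([0.0779, 0.0305]), np.float64(77.6528)]
lug [249 163  16   9 103] [0.6579 0.1142 0.0121] 0.0112 [array([0.6582, 0.1153]), array([0.0334, 0.0165]), np.float64(76.0201)]
lug [369 185  16   6  61] [ 0.6109 -0.1412  0.0115] 0.0107 [array([ 0.6108, -0.1418]), array([0.0327, 0.0102]), np.float64(82.7409)]
lug [237 209  18  14 160] [0.5522 0.1353 0.0113] 0.0108 [array([0.5521, 0.1356]), array([0.0338, 0.0223]), np.float64(79.118)]
lug [360 232  19  14 168] [ 0.5021 -0.1206  0.0112] 0.0105 [array([ 0.5013, -0.1212]), array([0.0352, 0.0227]), np.float64(79.455)]
plate [270 183  22  21 347] [0.5895 0.0573 0.0626] 0.0627 [array([0.5892, 0.0569]), array([0.0394, 0.0368]), np.float64(79.1288)]
```

Emit:
{"method": "apply_moves", "body": {
  "dp": [
    [-0.0275,0,0.0356],
    [-0.0231,0,0.0386],
    [-0.0184,0,0.0411],
    [-0.0134,0,0.043],
    [-0.0082,0,0.0442],
    [-0.0029,0,0.0449],
    [0.0024,0,0.0449],
    [0.0077,0,0.0443]
  ],
  "dr": [
    [0,-0.119,0],
    [0,-0.119,0],
    [0,-0.119,0],
    [0,-0.119,0],
    [0,-0.119,0],
    [0,-0.119,0],
    [0,-0.119,0],
    [0,-0.119,0]
  ],
  "grip": [1,1,1,1,1,1,1,1],
  "grip_force": 20
}}

```text
time: 0.9
tcp_pos: [0.423, -0.239, 0.1812]
tool_rot: [[0.986, -0.004, 0.164], [-0.164, 0.006, 0.986], [-0.005, -1.0, 0.006]]
wrist_force: [0.6, -0.1, -0.2]
gripper_width: 0.031
```

Emit:
{"method": "apply_moves", "body": {
  "dp": [
    [0.0134,0,0.0408],
    [0.0134,0,0.0408],
    [0.0134,0,0.0408],
    [0.0134,0,0.0408],
    [0.0134,0,0.0408],
    [0.0134,0,0.0408],
    [0.011,0,0.034],
    [0.004,0,0.012]
  ],
  "dr": [
    [0.006,0.03,0],
    [0,0,0],
    [0,0,0],
    [0,0,0],
    [0,0,0],
    [0,0,0],
    [0,0,0],
    [0,0,0]
  ],
  "grip": [1,1,1,1,1,1,1,1]
}}

```text
time: 1.7
tcp_pos: [0.5739, 0.0458, 0.1814]
tool_rot: [[0.982, -0.006, 0.187], [-0.187, 0.014, 0.982], [-0.008, -1.0, 0.013]]
wrist_force: [0.3, -0.9, 0.0]
gripper_width: 0.0008
```

```bash
cat > st.py <<'E'
from h import *
from workcell import bot,get_image
s=bot.observe();R=s['tool_rot'];t=s['tcp_pos']
e=np.array([.193,.981,0]);f=np.array([-.981,.193,0]);T0=np.array([.5893,.0568,0])
print(s['time'],t.round(4),'R z',R[:,2].round(3),'y',R[:,1].round(3),'F',s['wrist_force'].round(1),'w',s['gripper_width'])
print('along',(t-T0)@e,'across',(t-T0)@f)
E
python3 - <<'E'
from st import *
for n in("wrist","side"):
    p,d=get_image(n);cv2.imwrite(f"pics/{n}1.png",p)
E
```

```text
1.7 [0.5739 0.0458 0.1814] R z [0.187 0.982 0.013] y [-0.006  0.014 -1.   ] F [ 0.3 -0.9  0. ] w 0.0007512835442767768
along -0.013767066991293344 across 0.013000268164505595
```

View pics/wrist1.png

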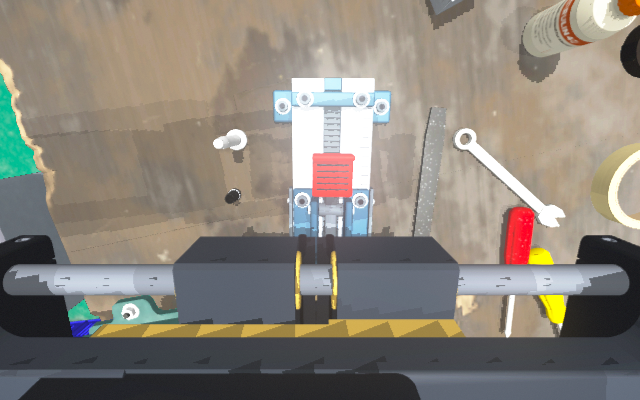

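View pics/side1.png

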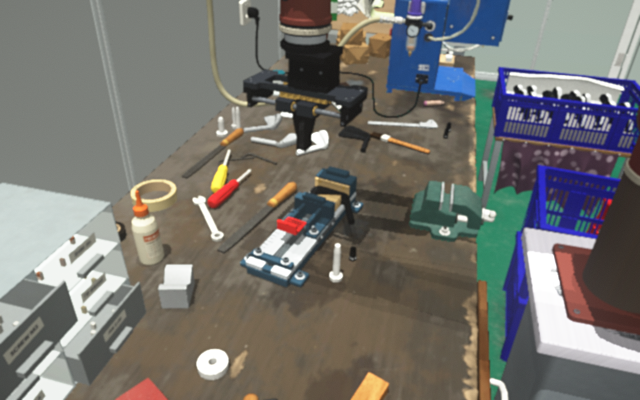

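The wrist view shows the red plate at (333,175). It sits about 13 mm to the right of the finger line and further ahead, which agrees with my numbers. Next I centre the tool and come down to just above the plate.

Emit:
{"method": "apply_moves", "body": {
  "dp": [
    [0.013,0,0.0175],
    [0,0.03,0],
    [0,0.03,0],
    [0,0.025,0],
    [0,0,0]
  ],
  "dr": [
    [-0.013,0,-0.008],
    [0,0,0],
    [0,0,0],
    [0,0,0],
    [0,0,0]
  ],
  "grip": [1,1,1,1,1]
}}

```text
time: 2.3
tcp_pos: [0.5879, 0.0513, 0.0943]
tool_rot: [[0.982, -0.002, 0.191], [-0.191, -0.006, 0.982], [-0.0, -1.0, -0.006]]
wrist_force: [-1.1, -0.6, -0.7]
gripper_width: 0.0006
```

```bash
python3 - <<'E'
from st import *
for n in("wrist","side"):
    p,d=get_image(n);cv2.imwrite(f"pics/{n}2.png",p if n=="wrist" else cv2.resize(p[160:300,220:380],None,fx=4,fy=4))
E
```

```text
2.3 [0.5879 0.0513 0.0943] R z [ 0.191  0.982 -0.006] y [-0.002 -0.006 -1.   ] F [-1.1 -0.6 -0.7] w 0.0006203400090225188
along -0.005638823881756236 across 0.000340332447670705
```

View pics/wrist2.png

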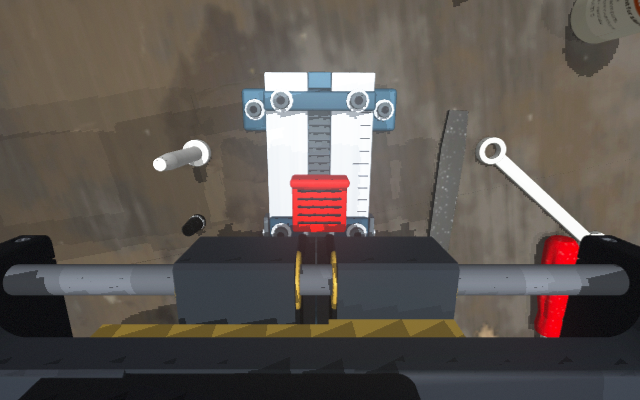

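View pics/side2.png

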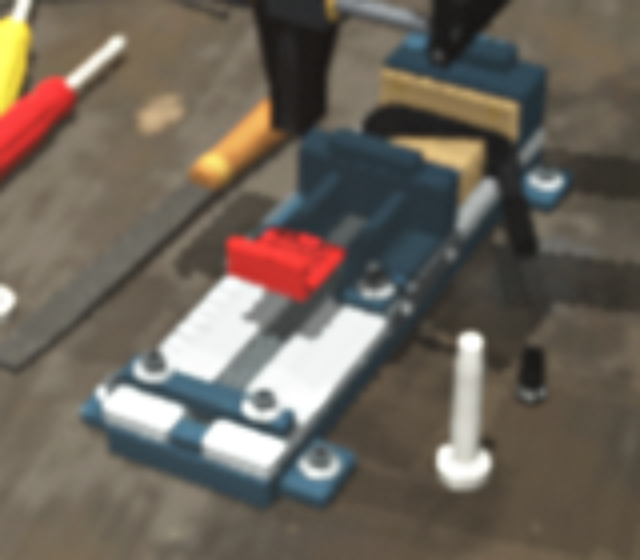

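```bash
python3 - <<'E'
from st import *
from workcell import calibration
p,d=get_image("side")
c=calibration("side");T=np.linalg.inv(c['world_from_camera'])
for q in (t,[.5893,.0568,.062],[.5719,-.0325,.076]):
    a=T[:3,:3]@np.array(q)+T[:3,3];print(q,a[0]/a[2]*c['fx']+c['cx'],a[1]/a[2]*c['fy']+c['cy'],a[2])
m=np.zeros(d.shape,bool);m[165:193,286:303]=1
u,v,P=pts("side",d,m)
for vv in range(166,195,3):
    k=(v==vv)&(u>=290)&(u<=298);print(vv,P[k].mean(0).round(3))
E
```

```text
2.4 [0.5909 0.0516 0.0985] R z [ 0.191  0.982 -0.005] y [ 0.005 -0.006 -1.   ] F [0.1 0.1 0.1] w 0.0007634866305960043
along -0.004829999154789564 across -0.0026235864670387027
[0.59094219 0.05155337 0.09845723] 293.50625566956757 205.6818529161817 0.9066142698965681
[0.5893, 0.0568, 0.062] 293.4821209029374 223.66712025332973 0.9213324026247415
[0.5719, -0.0325, 0.076] 315.2889969830801 194.43573631071808 0.9836476335061841
166 [0.587 0.062 0.187]
169 [0.586 0.064 0.182]
172 [0.586 0.064 0.177]
175 [0.587 0.063 0.17 ]
178 [0.587 0.062 0.163]
181 [0.587 0.061 0.157]
184 [0.587 0.061 0.151]
187 [0.587 0.06  0.144]
190 [0.594 0.036 0.123]
193 [nan nan nan]<stdin>:10: RuntimeWarning: Mean of empty slice.
  ret = um.true_divide(
```

```bash
python3 - <<'E'
from st import *
p,d=get_image("side");s=bot.observe();print(s['time'],s['tcp_pos'],s['qpos'],s['qd'].round(3))
cv2.imwrite("pics/side3.png",cv2.resize(p[100:240,220:380],None,fx=4,fy=4,interpolation=cv2.INTER_CUBIC))
p,d=get_image("top")
cv2.imwrite("pics/top3.png",cv2.resize(p[120:260,220:400],None,fx=4,fy=4,interpolation=cv2.INTER_CUBIC))
p,d=get_image("wrist");np.save('pics/w3d.npy',d);cv2.imwrite("pics/w3.png",p)
s=bot.observe();print(s['time'],s['tcp_pos'])
E
```

```text
2.45 [0.5922 0.0519 0.0998] R z [ 0.191  0.982 -0.004] y [ 0.008 -0.006 -1.   ] F [ 0.3  0.5 -0.1] w 0.00043937918107639216
along -0.004297550488810821 across -0.0037621334845544547
2.5 [0.59282528 0.05212638 0.10051   ] [-0.04146385  0.21709828  1.69758348 -0.00547496  1.21758807  0.15230494] [ 0.008 -0.007 -0.009  0.002 -0.002  0.001]
2.6 [0.59310162 0.05256352 0.10070916]
```

View pics/side3.png

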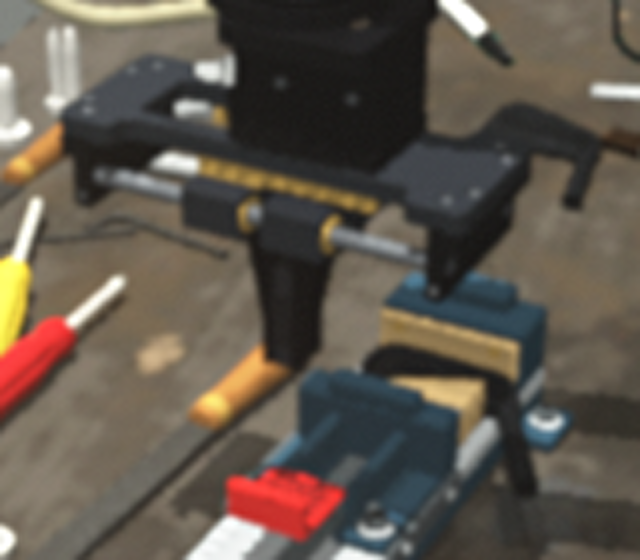

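View pics/top3.png

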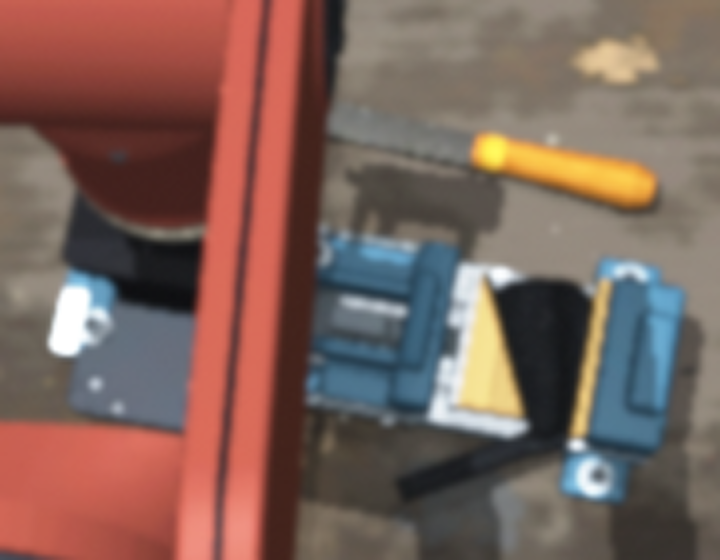

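```bash
python3 - <<'E'
from st import *
from workcell import calibration
p=cv2.imread('pics/w3.png');d=np.load('pics/w3d.npy')
c=calibration('wrist');print(c['world_from_camera'].round(3),c['fx'])
u,v,P=pts('wrist',d,red(p));k=(u>280)&(u<360)&(v>150)
P=P[k];v=v[k]
print(len(P),np.percentile(P,[1,25,50,75,99],axis=0).round(4))
m=np.ones(d.shape,bool);u,v,P=pts('wrist',d,m)
for n,(a,b) in dict(bench=(120,60),bench2=(240,50),way=(290,140),stop=(320,98),mandreltop=(162,162)).items():
    k=(abs(u-a)<4)&(abs(v-b)<4);print(n,np.median(P[k],0).round(4))
# gripper points
for a,b in((316,315),(316,240),(250,250),(316,300)):
    k=(abs(u-a)<3)&(abs(v-b)<3);print((a,b),np.median(P[k],0).round(4), d[b,a])
E
```

```text
2.6 [0.5931 0.0526 0.1007] R z [ 0.19   0.982 -0.003] y [ 0.01  -0.005 -1.   ] F [-0.3 -0.5 -0.2] w 0.0005036980743370375
along -0.003422269789230414 across -0.0045470296961953646
[[ 0.982 -0.186 -0.039  0.604]
 [-0.19  -0.948 -0.257  0.123]
 [ 0.011  0.259 -0.966  0.298]
 [ 0.     0.     0.     1.   ]] 327.5851975254484
2169 [[0.5705 0.0387 0.0597]
 [0.5817 0.0497 0.0609]
 [0.5917 0.0607 0.0615]
 [0.6016 0.0727 0.0626]
 [0.6126 0.0845 0.0792]]
bench [ 0.455   0.1991 -0.0006]
bench2 [ 5.554e-01  1.876e-01 -3.000e-04]
way [0.5831 0.1087 0.0275]
stop [0.6127 0.1355 0.0373]
mandreltop [0.497  0.1134 0.0715]
(316, 315) [0.5904 0.0487 0.1848] 0.2552461
(316, 240) [0.5944 0.0633 0.1413] 0.16713968
(250, 250) [0.5824 0.0942 0.2204] 0.08368976
(316, 300) [0.5917 0.0547 0.1841] 0.2701674
```

View pics/w3.png

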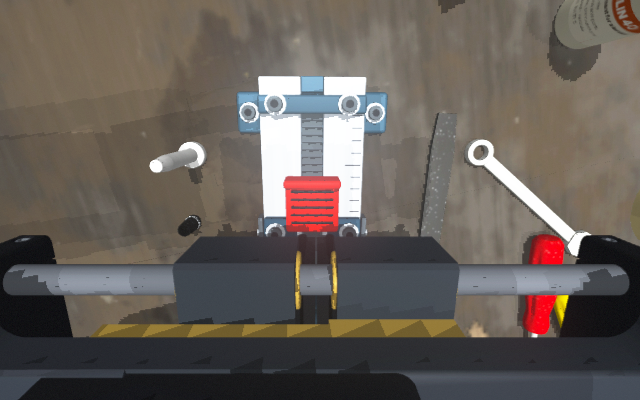

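```bash
python3 - <<'E'
from st import *
p,d=get_image("side")
m=np.ones(d.shape,bool);u,v,P=pts("side",d,m);Z=np.full(d.shape+(3,),np.nan);Z[v,u]=P
for r in range(160,212,3): print(r,(Z[r,284:306:3,1]*1000).round(0),(Z[r,293]*1000).round(0),p[r,293])
E
```

```text
2.6 [0.5931 0.0526 0.1007] R z [ 0.19   0.982 -0.003] y [ 0.01  -0.005 -1.   ] F [-0.3 -0.5 -0.2] w 0.0005036980743370375
along -0.003422269789230414 across -0.0045470296961953646
160 [91. 92. 93. 93. 95. 98. 92. 94.] [579.  93. 216.] [45 44 43]
163 [  63.   61.   51.   94.   94.   98.   51. -286.] [579.  94. 211.] [41 41 42]
166 [  63.   60.   59.   67.   66.   62.   48. -273.] [587.  67. 190.] [25 27 30]
169 [  63.   61.   61.   68.   68.   58. -256. -262.] [587.  68. 184.] [25 27 29]
172 [  64.   62.   62.   65.   67.   53. -242. -244.] [588.  65. 177.] [26 28 31]
175 [  64.   62.   63.   64.   64.   50. -227. -228.] [588.  64. 171.] [26 28 31]
178 [-203.   63.   61.   65.   62.   47. -215. -216.] [588.  65. 165.] [26 28 32]
181 [-189.   62.   63.   68.   57.   44. -199. -201.] [587.  68. 161.] [23 26 29]
184 [-177.   62.   64.   66.   57.   44. -184. -188.] [587.  66. 154.] [25 28 32]
187 [-125.   62.   62.   67.   58. -169. -170. -173.] [587.  67. 148.] [25 27 30]
190 [-112.   63.   61.   64. -159. -159. -158. -162.] [588.  64. 140.] [25 26 31]
193 [-104. -110. -122. -144. -142.  -42.  -45.  -33.] [ 653. -144.   -2.] [43 52 60]
196 [-100. -111. -128. -130.  -31.  -32.  -30.  -27.] [ 649. -130.   -1.] [ 89 102 108]
199 [-101.   nan -116. -118.  -32.  -28.  -28.  -27.] [ 645. -118.   -1.] [ 99 113 120]
202 [-100. -101. -102. -107.  -31.  -27.  -32.  -25.] [ 642. -107.   -2.] [102 116 124]
205 [-86. -88. -92. -96. -26. -27. -18. -23.] [638. -96.  -2.] [102 116 122]
208 [-77. -78. -83. -37. -29.  -7. -15. -25.] [620. -37.  31.] [130 129 121]
211 [-64. -68. -21. -20.   4.   2. -13. -24.] [614. -20.  36.] [131 113  79]
```

Both cameras put the visible fingertip end about 37 mm above the reported TCP height. In every other respect the arm pose agrees with the cameras. I'll descend in small steps and rely on force and pictures instead of the height reading.

Emit:
{"method": "apply_moves", "body": {
  "dp": [
    [-0.0035,0,0.007],
    [0,0.008,0],
    [0,0.006,0],
    [0,0,0],
    [0,0,0]
  ],
  "dr": [
    [0,0,0.008],
    [0,0,0],
    [0,0,0],
    [0,0,0],
    [0,0,0]
  ],
  "grip": [1,1,1,1,1]
}}

```text
time: 3.15
tcp_pos: [0.5918, 0.0615, 0.0872]
tool_rot: [[0.982, 0.004, 0.189], [-0.189, -0.004, 0.982], [0.005, -1.0, -0.003]]
wrist_force: [-0.7, 0.3, -0.6]
gripper_width: 0.0002
```

```bash
cat > look.py <<'E'
import sys
from st import *
k=sys.argv[1]
p,d=get_image("side");cv2.imwrite(f"pics/s{k}.png",cv2.resize(p[140:290,220:380],None,fx=4,fy=4,interpolation=cv2.INTER_CUBIC))
m=np.zeros(d.shape,bool);m[150:250,270:310]=1
w=red(p)&m
u,v,P=pts("side",d,w);print('red',len(P),np.percentile(P,[2,50,98],axis=0).round(4).tolist())
dark=(p.max(2)<42)&m
u,v,P=pts("side",d,dark);q=(abs((P-t)@e)<.02)&(abs((P-t)@f)<.03)
if q.any():print('finger min z',np.sort(P[q,2])[:5].round(3),'maxrow',v[q].max())
p,d=get_image("wrist");cv2.imwrite(f"pics/w{k}.png",p)
s=bot.observe();print(s['time'],s['tcp_pos'].round(4),s['wrist_force'].round(1))
E
python3 look.py 4
```

```text
3.15 [0.5918 0.0615 0.0872] R z [ 0.189  0.982 -0.003] y [ 0.004 -0.004 -1.   ] F [-0.7  0.3 -0.6] w 0.0002465807697259948
along 0.005065800584671673 across -0.001550153094659912
red 306 [[0.5714, 0.0264, 0.034], [0.5906, 0.0786, 0.0648], [0.6198, 0.0853, 0.0787]]
finger min z [0.125 0.125 0.125 0.125 0.126] maxrow 199
3.25 [0.5918 0.0614 0.0873] [ 0.2 -0.9  0.3]
```

View pics/s4.png

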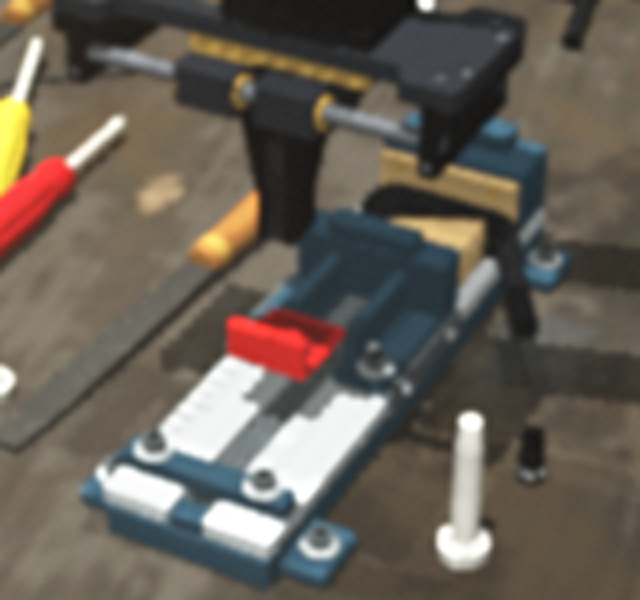

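View pics/w4.png

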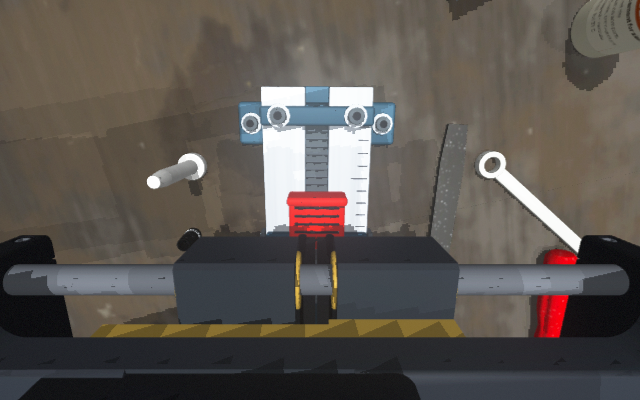

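Emit:
{"method": "apply_moves", "body": {
  "dp": [
    [0,0.008,0],
    [0,0.007,0],
    [0,0.004,0],
    [0,0.002,0],
    [0,0,0]
  ],
  "dr": [
    [0,0,0],
    [0,0,0],
    [0,0,0],
    [0,0,0],
    [0,0,0]
  ],
  "grip": [1,1,1,1,1]
}}

```text
time: 3.75
tcp_pos: [0.5916, 0.0611, 0.064]
tool_rot: [[0.982, 0.003, 0.189], [-0.189, -0.004, 0.982], [0.004, -1.0, -0.003]]
wrist_force: [-1.6, -0.9, 0.6]
gripper_width: 0.0001
```

```bash
python3 look.py 5
```

```text
3.75 [0.5916 0.0611 0.064 ] R z [ 0.189  0.982 -0.003] y [ 0.003 -0.004 -1.   ] F [-1.6 -0.9  0.6] w 0.0001424134072549388
along 0.0046378770151822195 across -0.0014227157302975706
red 308 [[0.5714, 0.0244, 0.0369], [0.5916, 0.0786, 0.065], [0.6204, 0.0849, 0.0792]]
finger min z [0.103 0.103 0.103 0.104 0.104] maxrow 210
3.85 [0.5919 0.0611 0.0645] [ 0.2  0.4 -1. ]
```

View pics/s5.png

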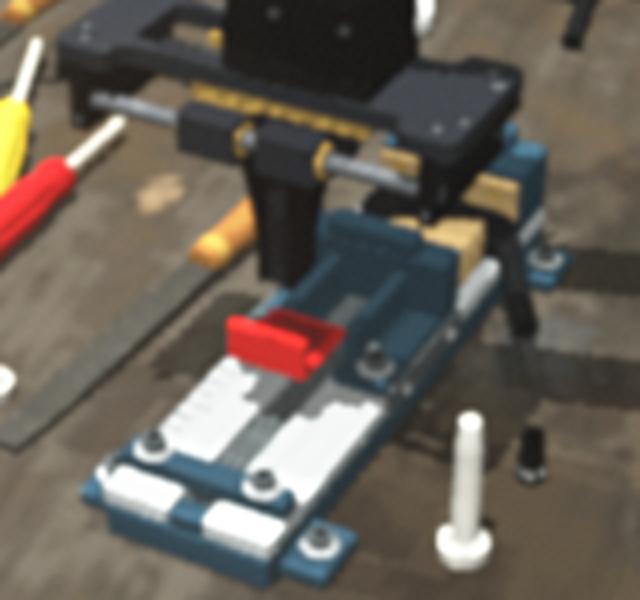

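Emit:
{"method": "apply_moves", "body": {
  "dp": [
    [0,0.003,0],
    [0,0.002,0],
    [0,0,0]
  ],
  "dr": [
    [0,0,0],
    [0,0,0],
    [0,0,0]
  ],
  "grip": [1,1,1]
}}

```text
time: 4.15
tcp_pos: [0.5926, 0.0611, 0.0598]
tool_rot: [[0.982, 0.005, 0.189], [-0.189, -0.004, 0.982], [0.006, -1.0, -0.003]]
wrist_force: [0.8, -0.2, 0.3]
gripper_width: 0.0004
```

Emit:
{"method": "apply_moves", "body": {
  "dp": [
    [0,0.004,0],
    [0,0.003,0],
    [0,0,0]
  ],
  "dr": [
    [0,0,-0.004],
    [0,0,0],
    [0,0,0]
  ],
  "grip": [1,1,1]
}}

```text
time: 4.45
tcp_pos: [0.5928, 0.061, 0.0524]
tool_rot: [[0.982, 0.01, 0.189], [-0.189, -0.005, 0.982], [0.011, -1.0, -0.003]]
wrist_force: [-0.1, 0.3, -0.3]
gripper_width: 0.0004
```

No contact at 52 mm, so the cameras are right and the real fingertip is about 37–38 mm above the reported TCP. I continue down, expecting contact at a reading near 0.024.

Emit:
{"method": "apply_moves", "body": {
  "dp": [
    [-0.002,0.006,0],
    [0,0.006,0],
    [0,0.004,0],
    [0,0.003,0],
    [0,0,0]
  ],
  "dr": [
    [0,0,0.01],
    [0,0,0],
    [0,0,0],
    [0,0,0],
    [0,0,0]
  ],
  "grip": [1,1,1,1,1]
}}

```text
time: 4.95
tcp_pos: [0.5902, 0.0614, 0.0311]
tool_rot: [[0.982, -0.002, 0.189], [-0.189, -0.003, 0.982], [-0.001, -1.0, -0.003]]
wrist_force: [-0.0, -0.6, -0.7]
gripper_width: 0.0001
```

```bash
python3 look.py 6
```

```text
4.95 [0.5902 0.0614 0.0311] R z [ 0.189  0.982 -0.003] y [-0.002 -0.003 -1.   ] F [-0.  -0.6 -0.7] w 0.0001372549684699444
along 0.004646062176203969 across -3.555543801991921e-05
red 265 [[0.5712, 0.0442, 0.058], [0.5897, 0.0796, 0.0687], [0.6149, 0.0857, 0.079]]
finger min z [0.072 0.073 0.074 0.074 0.075] maxrow 222
5.05 [0.5906 0.0614 0.0317] [-0.6  0.5  0.1]
```

View pics/s6.png

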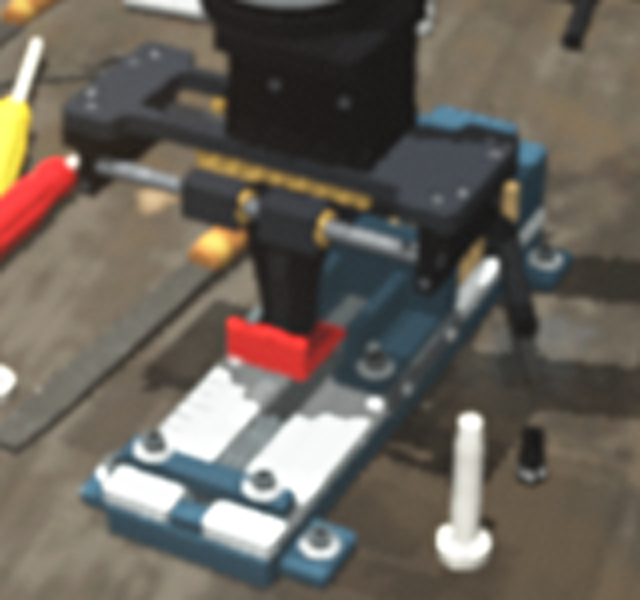

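View pics/w6.png

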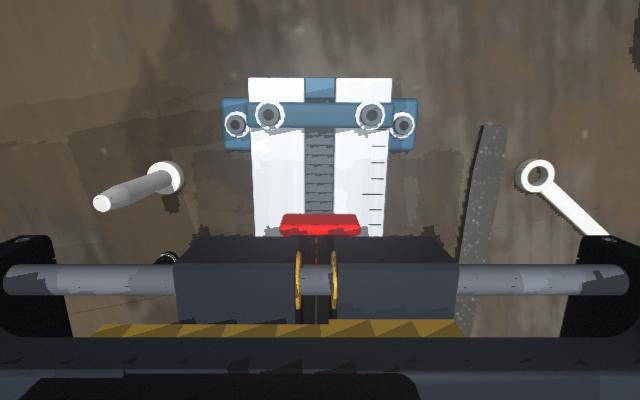

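```bash
python3 - <<'E'
from st import *
p,d=get_image("side");m=np.zeros(d.shape,bool);m[140:290,225:380]=1
u,v,P=pts("side",d,m);q=(P-t)
A=q@e;F=q@f
dark=(p[v,u].max(1)<60)
for lo in range(-110,120,10):
    k=dark&(F>lo/1000)&(F<=lo/1000+.01)&(abs(A)<.06)&(P[:,2]>.06)
    if k.sum()>5: print(lo,k.sum(),np.percentile(P[k,2],[1,5,50]).round(3))
# mandrel: bright, near robot side
k=(F>.06)&(F<.14)&(P[:,2]>.03)&(P[:,2]<.085)&(p[v,u].min(1)>120)&(abs(A)<.15)
print('mandrel',k.sum(),P[k].mean(0).round(3),P[k].max(0).round(3),A[k].mean(),F[k].mean())
E
```

```text
5.05 [0.5906 0.0614 0.0317] R z [ 0.189  0.982 -0.003] y [-0.001 -0.003 -1.   ] F [-0.6  0.5  0.1] w 0.0003929095445085257
along 0.0047341024949625115 across -0.0004140822917912899
-90 83 [0.14  0.142 0.156]
-80 88 [0.14  0.141 0.154]
-70 77 [0.17  0.17  0.174]
-60 36 [0.17  0.17  0.175]
-50 29 [0.172 0.172 0.176]
-40 17 [0.148 0.151 0.175]
-30 52 [0.145 0.145 0.155]
-20 181 [0.107 0.114 0.187]
-10 314 [0.08  0.088 0.187]
0 366 [0.073 0.079 0.184]
10 342 [0.097 0.103 0.194]
20 311 [0.143 0.147 0.21 ]
30 317 [0.142 0.149 0.217]
40 615 [0.175 0.18  0.214]
50 53 [0.17  0.171 0.18 ]
60 25 [0.169 0.17  0.178]
70 40 [0.143 0.152 0.177]
80 202 [0.138 0.139 0.149]
90 135 [0.16  0.161 0.172]
mandrel 146 [0.493 0.114 0.054] [0.5   0.118 0.076] 0.033245322782119016 0.10576428372298093
```

The gripper body is 70 mm above the visible tip, as specified, so the whole gripper clears the 75 mm mandrel. The only error is the reported TCP height. Now I press.

Emit:
{"method": "apply_moves", "body": {
  "dp": [
    [0,0.004,0],
    [0,0.003,0],
    [0,0.002,0],
    [0,0,0]
  ],
  "dr": [
    [0,0,0],
    [0,0,0],
    [0,0,0],
    [0,0,0]
  ],
  "grip": [1,1,1,1]
}}

```text
time: 5.5
tcp_pos: [0.5924, 0.0631, 0.0246]
tool_rot: [[0.982, 0.003, 0.189], [-0.189, -0.0, 0.982], [0.003, -1.0, 0.0]]
wrist_force: [-0.1, 0.5, 1.0]
gripper_width: 0.0007
```

Emit:
{"method": "apply_moves", "body": {
  "dp": [
    [0,0.003,0],
    [0,0.002,0],
    [0,0,0]
  ],
  "dr": [
    [0,0,0],
    [0,0,0],
    [0,0,0]
  ],
  "grip": [1,1,1]
}}

```text
time: 5.8
tcp_pos: [0.5933, 0.0655, 0.0214]
tool_rot: [[0.982, 0.005, 0.189], [-0.189, 0.003, 0.982], [0.004, -1.0, 0.004]]
wrist_force: [-2.1, 2.9, 5.6]
gripper_width: 0.001
```

Emit:
{"method": "apply_moves", "body": {
  "dp": [
    [0,0.004,0],
    [0,0.004,0],
    [0,0.004,0]
  ],
  "dr": [
    [0,0,0],
    [0,0,0],
    [0,0,0]
  ],
  "grip": [1,1,1]
}}

```text
time: 6.1
tcp_pos: [0.5948, 0.0693, 0.018]
tool_rot: [[0.982, 0.006, 0.189], [-0.189, 0.008, 0.982], [0.004, -1.0, 0.009]]
wrist_force: [-17.2, 6.0, 34.8]
gripper_width: 0.0007
```

Emit:
{"method": "apply_moves", "body": {
  "dp": [
    [0,0.001,0.002]
  ],
  "dr": [
    [0,0,0]
  ],
  "grip": [1]
}}

```text
time: 6.2
tcp_pos: [0.5953, 0.0717, 0.0193]
tool_rot: [[0.982, 0.006, 0.189], [-0.189, 0.008, 0.982], [0.004, -1.0, 0.009]]
wrist_force: [-2.4, 1.0, 4.5]
gripper_width: 0.0006
```

Emit:
{"method": "apply_moves", "body": {
  "dp": [
    [0,0.003,0.003]
  ],
  "dr": [
    [0,0,0]
  ],
  "grip": [1]
}}

```text
time: 6.3
tcp_pos: [0.5964, 0.0745, 0.0184]
tool_rot: [[0.982, 0.007, 0.188], [-0.188, 0.008, 0.982], [0.005, -1.0, 0.009]]
wrist_force: [-7.6, -2.3, 18.8]
gripper_width: 0.0005
```

```bash
python3 look.py 7
```

```text
6.3 [0.5964 0.0745 0.0184] R z [0.188 0.982 0.009] y [ 0.007  0.008 -1.   ] F [-7.6 -2.3 18.8] w 0.0004934212764067426
along 0.018718477721892494 across -0.0035264994343085893
red 274 [[0.5742, 0.0435, 0.0307], [0.5885, 0.0929, 0.0554], [0.6261, 0.1001, 0.0661]]
finger min z [0.058 0.059 0.06  0.061 0.061] maxrow 232
6.4 [0.5965 0.0748 0.0186] [-7.3  0.9 16.3]
```

View pics/s7.png

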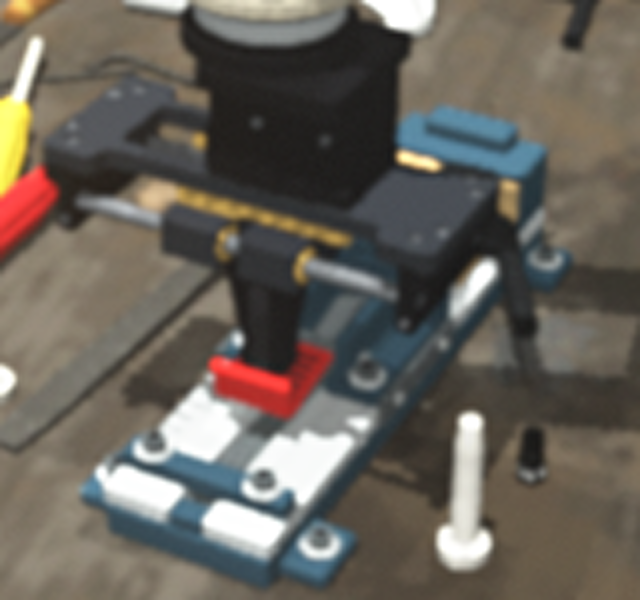

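The lever is fully down (lip top at z 0.066) and the jaw has already slid about 8 mm. I keep the press on and push along the bed.

Emit:
{"method": "apply_moves", "body": {
  "dp": [
    [-0.001,0.002,0.006],
    [-0.001,0.002,0.006]
  ],
  "dr": [
    [0,0,0],
    [0,0,0]
  ],
  "grip": [1,1]
}}

```text
time: 6.6
tcp_pos: [0.5987, 0.0849, 0.0186]
tool_rot: [[0.982, 0.01, 0.188], [-0.188, 0.004, 0.982], [0.009, -1.0, 0.006]]
wrist_force: [-4.3, -1.7, 12.1]
gripper_width: 0.0008
```

Emit:
{"method": "apply_moves", "body": {
  "dp": [
    [-0.001,0.002,0.007],
    [-0.001,0.002,0.007],
    [-0.001,0.002,0.007]
  ],
  "dr": [
    [0,0,0.004],
    [0,0,0],
    [0,0,0]
  ],
  "grip": [1,1,1]
}}

```text
time: 6.9
tcp_pos: [0.6024, 0.1035, 0.0186]
tool_rot: [[0.982, 0.01, 0.188], [-0.188, 0.0, 0.982], [0.01, -1.0, 0.002]]
wrist_force: [-5.6, -3.5, 13.8]
gripper_width: 0.0004
```

Emit:
{"method": "apply_moves", "body": {
  "dp": [
    [-0.001,0.002,0.007],
    [-0.001,0.002,0.007],
    [-0.001,0.002,0.007],
    [-0.001,0.002,0.007]
  ],
  "dr": [
    [0,0,0.004],
    [0,0,0],
    [0,0,0],
    [0,0,0]
  ],
  "grip": [1,1,1,1]
}}

```text
time: 7.3
tcp_pos: [0.6075, 0.1289, 0.0185]
tool_rot: [[0.982, 0.012, 0.188], [-0.188, -0.006, 0.982], [0.013, -1.0, -0.003]]
wrist_force: [-4.2, -2.3, 13.1]
gripper_width: 0.0004
```

Emit:
{"method": "apply_moves", "body": {
  "dp": [
    [-0.001,0.002,0.006],
    [-0.001,0.002,0.006]
  ],
  "dr": [
    [0,0,0.006],
    [0,0,0]
  ],
  "grip": [1,1]
}}

```text
time: 7.5
tcp_pos: [0.6096, 0.1399, 0.0185]
tool_rot: [[0.982, 0.009, 0.187], [-0.187, -0.007, 0.982], [0.01, -1.0, -0.005]]
wrist_force: [-5.2, -2.8, 12.7]
gripper_width: 0.0006
```

Emit:
{"method": "apply_moves", "body": {
  "dp": [
    [-0.001,0.002,0.004],
    [-0.001,0.002,0.004]
  ],
  "dr": [
    [0.004,0,0.004],
    [0,0,0]
  ],
  "grip": [1,1]
}}

```text
time: 7.7
tcp_pos: [0.611, 0.1472, 0.0185]
tool_rot: [[0.982, 0.009, 0.187], [-0.187, -0.005, 0.982], [0.01, -1.0, -0.003]]
wrist_force: [-4.9, -3.0, 12.1]
gripper_width: 0.0006
```

Emit:
{"method": "apply_moves", "body": {
  "dp": [
    [-0.001,0.002,0.003],
    [-0.001,0.002,0.003]
  ],
  "dr": [
    [0,0,0.004],
    [0,0,0]
  ],
  "grip": [1,1]
}}

```text
time: 7.9
tcp_pos: [0.6127, 0.1513, 0.0178]
tool_rot: [[0.982, 0.009, 0.186], [-0.186, -0.008, 0.983], [0.011, -1.0, -0.006]]
wrist_force: [-3.9, -9.5, 8.6]
gripper_width: 0.0001
```

Emit:
{"method": "apply_moves", "body": {
  "dp": [
    [-0.001,0.003,0.003],
    [0,0.003,0.003]
  ],
  "dr": [
    [0,0,0.004],
    [0,0,0]
  ],
  "grip": [1,1]
}}

```text
time: 8.1
tcp_pos: [0.613, 0.1512, 0.0169]
tool_rot: [[0.983, 0.003, 0.185], [-0.185, -0.018, 0.983], [0.007, -1.0, -0.017]]
wrist_force: [-15.9, -10.2, 27.8]
gripper_width: 0.0006
```

```bash
python3 look.py 8
```

```text
8.1 [0.613  0.1512 0.0169] R z [ 0.185  0.983 -0.017] y [ 0.003 -0.018 -1.   ] F [-15.9 -10.2  27.8] w 0.0006279181125512306
along 0.0971597448927144 across -0.0050684122880509525
red 13 [[0.5956, 0.1271, 0.0547], [0.6019, 0.1293, 0.0557], [0.6067, 0.1323, 0.0579]]
finger min z [0.068 0.069 0.071 0.074 0.075] maxrow 249
8.2 [0.6129 0.1512 0.017 ] [-14.2 -11.2  24.6]
```

View pics/s8.png

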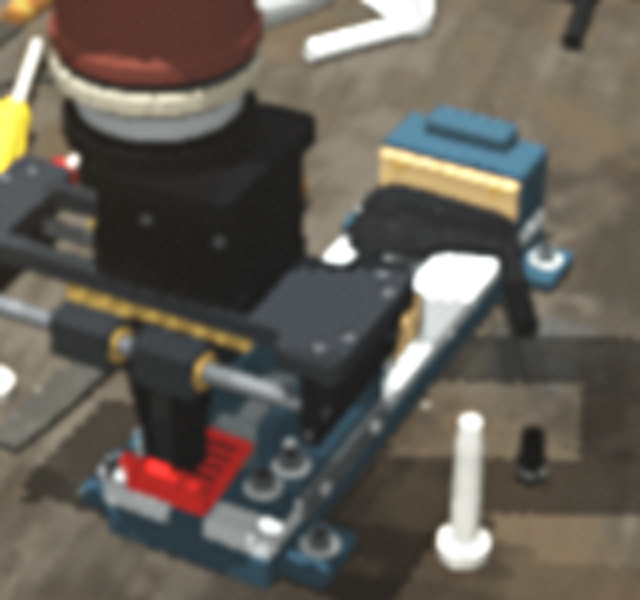

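The finger stalled at 97 mm along the bed and the reaction rose, so the jaw is against its stop. I lift off, straight up first.

Emit:
{"method": "apply_moves", "body": {
  "dp": [
    [0,-0.004,0.001],
    [0,-0.004,0],
    [0,-0.005,-0.001],
    [0,-0.006,-0.003],
    [0,-0.01,-0.003],
    [0,-0.015,0],
    [0,-0.02,0],
    [0,-0.03,0]
  ],
  "dr": [
    [0,0,0],
    [0,0,0],
    [0,0,0],
    [0,0,0],
    [0,0,0],
    [0,0,0],
    [0,0,0],
    [0,0,0]
  ],
  "grip": [1,1,1,1,1,1,1,1]
}}

```text
time: 9.0
tcp_pos: [0.607, 0.1421, 0.1112]
tool_rot: [[0.983, -0.008, 0.185], [-0.186, -0.025, 0.982], [-0.003, -1.0, -0.026]]
wrist_force: [-0.1, 0.4, -0.1]
gripper_width: 0.0003
```

Emit:
{"method": "apply_moves", "body": {
  "dp": [
    [0,-0.03,0],
    [0,-0.03,0],
    [0,-0.02,0],
    [0,0,0]
  ],
  "dr": [
    [0,0,0],
    [0,0,0],
    [0,0,0],
    [0,0,0]
  ],
  "grip": [1,1,1,1]
}}

```text
time: 9.4
tcp_pos: [0.6112, 0.1469, 0.2054]
tool_rot: [[0.983, 0.006, 0.184], [-0.184, -0.021, 0.983], [0.01, -1.0, -0.019]]
wrist_force: [-0.7, -0.2, 0.2]
gripper_width: 0.0004
```

```bash
python3 - <<'E'
from st import *
for n in("side","wrist","top"):
    p,d=get_image(n);np.save(f"pics/{n}9d.npy",d);cv2.imwrite(f"pics/{n}9.png",p)
    if n=="side":cv2.imwrite("pics/s9.png",cv2.resize(p[140:290,220:380],None,fx=4,fy=4,interpolation=cv2.INTER_CUBIC))
    if n!="top":
        u,v,P=pts(n,d,red(p));k=(abs((P-T0)@f)<.03)&(P[:,2]>.03)&(P[:,2]<.1)&((P-T0)@e>.03)&((P-T0)@e<.15);P=P[k]
        if len(P):print(n,len(P),np.percentile((P-T0)@e,[1,50,99]).round(4),np.percentile(P[:,2],[1,50,99]).round(4))
E
```

```text
9.4 [0.6112 0.1469 0.2054] R z [ 0.184  0.983 -0.019] y [ 0.006 -0.021 -1.   ] F [-0.7 -0.2  0.2] w 0.0003788821546555262
along 0.09258795771583556 across -0.004075045245880347
side 430 [0.0474 0.1056 0.1106] [0.0389 0.0627 0.0797]
wrist 1240 [0.0667 0.0888 0.1095] [0.0574 0.0593 0.0769]
```

View pics/s9.png

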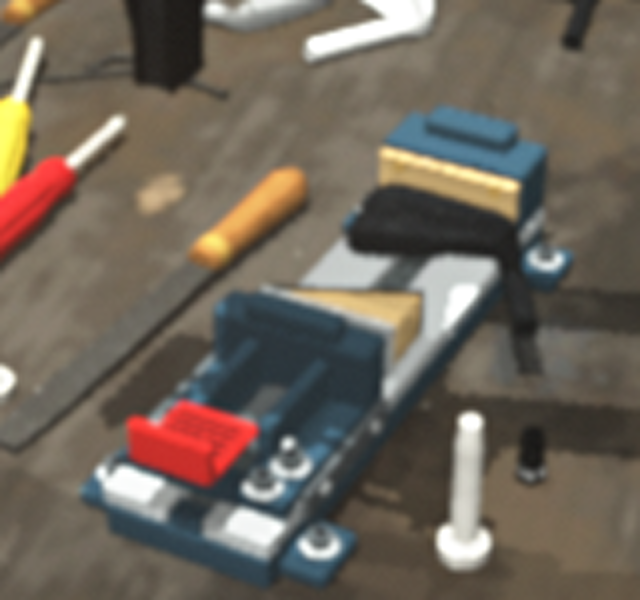

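View pics/wrist9.png

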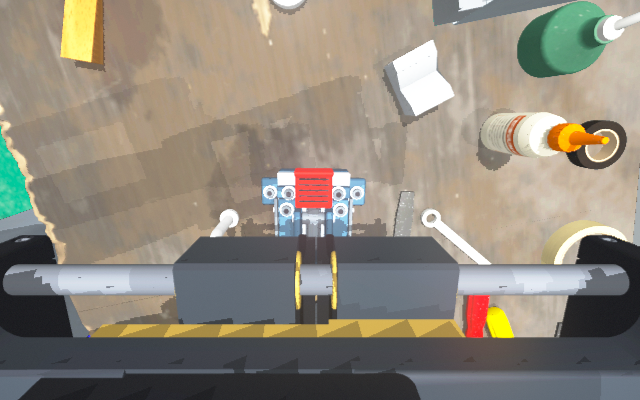

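View pics/top9.png

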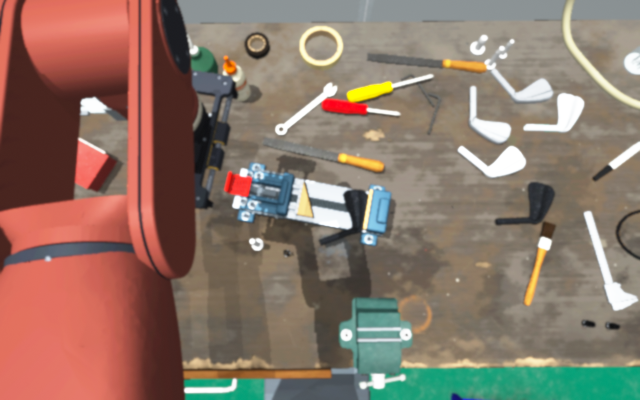

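The side view shows the jaw at the back stop, the lever up at about (190,440), the head still by the fixed jaw, and the mandrel, ferrule and file standing as before. I check the displacements.

```bash
python3 - <<'E'
from h import *
e=np.array([.193,.981]);O=np.array([.580,.006])
for k in("0","9"):
    p=cv2.imread(f"pics/top{k}.png");d=np.load(f"pics/top{k}d.npy")
    b=np.zeros(d.shape,bool);b[160:250,225:352 if 1 else 0]=1
    B,G,R=[p[...,i].astype(int) for i in range(3)]
    u,v,P=pts("top",d,(B>R+20)&(B>G)&b);q=(P[:,2]>.066)&(P[:,2]<.085)
    print('ridge bed x',np.median((P[q,:2]-O)@e).round(4),q.sum())
a=cv2.imread("pics/top0.png");c=cv2.imread("pics/top9.png")
# template-free local shift check by phase correlation
for n,(x0,y0,x1,y1) in dict(head=(345,190,368,214),hosel=(316,226,348,250),fixed=(366,185,395,245),mandrel=(244,232,268,254),ferrule=(280,245,296,260),file=(262,135,390,175)).items():
    A=[cv2.cvtColor(i[y0:y1,x0:x1],cv2.COLOR_BGR2GRAY).astype(np.float32) for i in(a,c)]
    print(n,np.abs(A[0]-A[1]).mean().round(1),cv2.phaseCorrelate(A[0],A[1],cv2.createHanningWindow(A[0].shape[::-1],cv2.CV_32F)))
x=lambda i:cv2.resize(i[140:260,220:400],None,fx=4,fy=2.4,interpolation=cv2.INTER_CUBIC)
cv2.imwrite("pics/cmp.png",np.vstack([x(a),x(c)]))
E
```

```text
ridge bed x -0.0389 335
ridge bed x 0.0443 347
head 15.2 ((-0.1806358825186063, 0.18699087107582457), 0.9502442922029231)
hosel 18.7 ((0.012627958386074667, -0.0021314065163533513), 0.846133291721344)
fixed 23.2 ((0.056664236157683234, -0.0625497325581037), 0.8970312611262004)
mandrel 9.9 ((0.1967873917975851, -0.07542867639836714), 0.9136803543402089)
ferrule 19.6 ((-0.06677607354547455, 0.7661373028656184), 1.0043174912532171)
file 23.5 ((-0.08102114063976273, -0.06491901802533562), 0.7472842581570148)
```

View pics/cmp.png

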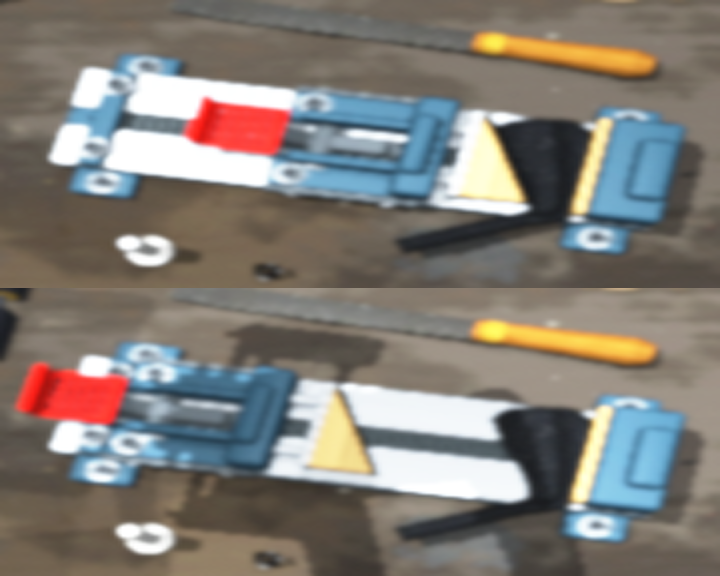

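```bash
python3 - <<'E'
from workcell import bot
print(bot.job_done()); s=bot.observe();print(s['time'],s['tcp_pos'],s['wrist_force'])
E
```

```text
the job is handed in; nothing more can be done
None
the job is handed in; nothing more can be done
```

The vice is open and the job is handed in at about 9.6 s of the 38 s. With the gripper closed, I pressed the red lever fully down, kept it pressed, and pushed the jaw back until it stopped moving and the force rose. Then I lifted straight off.

**Checks that agreed:**
- **Jaw:** its ridge moved 83 mm along the bed, within the 76–88 mm needed. In the top picture the slide sits against the back stop.
- **Lever:** it sprang back up. The lip top reads 0.080 m in the side view, against 0.066 m when pressed. The wrist camera read the plate about 2 mm lower than before, so I can't rule out a slight rest on a tooth.
- **Head, mandrel and file:** they stayed where they were, with image shifts of under 0.3 px.
- **Robot:** it touches nothing, and the wrist force is about zero.

**Checks that disagreed or went less well:**
- **Fingertip height:** the reported TCP was about 37 mm lower than where the cameras and the contact force showed the fingertip. I went by those for the press.
- **Ferrule:** its small image patch gave a 0.8 px shift across a moving shadow edge. By eye it is still standing in the same place.
- **Press force:** it briefly reached about 39 N in total at the wrist, through the fingertip, as the lever bottomed out. I eased it to 10–20 N for the slide. It rose again to about 34 N when I pushed against the stop.

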